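# Swing the holder arm one index hole towards the damper tube

## Task

The holder arm on the index plate is locked by a spring pin with a pull ring. Without gripping anything, hook a fingertip under the ring, lift the pin out, swing the arm exactly one hole towards the side where the damper tube stands upright in its clamp stand, and let the pin drop fully into that hole. The small bushing must stay sitting in the arm's cup; leave everything else on the bench where it is, and finish clear of the ring.

Things in the scene. Friction and masses are not known exactly. Their poses are not given: they have to be found in the camera images.
- index_base: fixed index fixture: dark steel base, flat index plate 260 mm wide, 90 deep, top 36 mm above the bench. Origin at bench height under the arm's pivot, at the fixture's far end; z up, -x runs from the pivot over the middle of the plate, roughly at the robot. The plate has five 15 mm holes on a 130 mm arc about the pivot, 25 degrees (57 mm) apart, the middle one on the -x axis
- holder_arm (a joint): swing of the holder arm about its vertical pivot, rad; an aluminium bar 44 mm wide, 160 mm long from the pivot, top 54 mm above the bench. 0 = start, middle hole, along the base's -x; positive = free end towards the base's +y (robot's left). Holes every 0.436. Play in a hole 0.01. Stiff hinge (1.5 N at the ring), stays where left
- index_pin (a joint): lift of the spring index pin, m: 0 = fully down in a hole, 0.024 = top of its stroke. It sits 14 mm deep, clear of the plate from 0.014. Its round tip, 12 mm thick, finds a hole from up to 4 mm off; let go over solid plate it rides there at 0.014. The spring pushes down with 7 N at the bottom to 11 N at the top
- ring (a point): centre of the upright pull ring on the index pin, 130 mm from the pivot, 116 mm above the bench when down. Bar 8 mm thick, 11 over its rims, 56 mm inside, 73 outside; one looks through it along the arm towards the pivot. Turns with the arm, rises with the pin. Guide below: 28 mm thick, top at 76 mm. A finger put through it, even tilted 45 degrees, and raised under its upper arc lifts it
- ring_near: raised rim round the outer edge of the ring's face on the robot's side, 73 mm across. Origin at the ring's centre, 3.5 mm towards the robot. A finger through the ring does not press on it much, a pinch does
- ring_far: the same rim on the ring's face on the pivot's side. Origin 3.5 mm from the ring's centre towards the pivot
- cup (a point): centre of the inner floor of the shallow open cup on the holder arm, 62 mm from the pivot towards the ring, 57 mm above the bench; 38 mm inside, wall 3 mm, 11 mm deep
- bushing: small brass bushing standing loose in the arm's cup, 32 mm outside, 22 mm inside, 35 mm tall. Origin under its centre
- damper_stand: damper tube standing upright in its clamp stand, fixed: a 90 mm square dark foot with a 38 mm bright steel tube, black collar and thin rod, 278 mm tall in all. Origin under its centre on the bench. It stands about 0.24 m to one side of the fixture, left or right
- sprayer: pump sprayer bottle: white round body 86 mm across with a red pump head, a handle loop and a short nozzle, 236 mm tall, loose, 0.9 kg. Origin under its centre. It stands on the other side of the fixture from the damper stand
- spare_bushing: brass bushing standing on the bench beside the fixture, 40 mm outside, 40 mm tall, loose. Origin under its centre
- piston: dark steel piston standing on the bench beside the fixture, 34 mm across, 45 mm tall, loose. Origin under its centre
- seal_ring: black rubber seal ring lying on the bench between robot and fixture, 52 mm outside, 10 mm high, loose. Origin under its centre
- wrench: steel wrench lying on the bench between robot and fixture, about 180 mm long, loose. Origin under its centre, x along it
- fork_tube: chromed fork tube 40 mm thick, 380 mm long, lying along the left of the bench with a black block at each end, loose. Origin under its centre, y along it
- fork_spring: dark coil spring, 33 mm thick, 240 mm long, lying on the bench to the left, loose. Origin under its centre, x along it
- jug: blue jug 110 x 170 mm, 215 mm tall, at the right, loose. Origin under its centre

How it is judged:
By the outcome, as a careful person would: the job done as asked, in the order asked, and still so for the second after the job is handed in, with the robot touching nothing.
It also fails if it takes over 42 s, if anything falls off the work surface, if the arm or the gripper's body presses on something with over 40 N, if the wrist force passes 120 N, or if a joint passes its speed limit or range.

## Robot

A 7-joint arm with a two-finger parallel gripper is mounted at the origin on the work surface. World frame = base frame: x ahead of the robot, y to its left, z up, the work surface at z = 0. Lengths are in m, angles in rad, forces in N, time in s.
With the tool pointing down it reaches from about 0.425 to 0.925 m from the base axis. Payload 6.8 kg.
Tool frame: the origin (TCP) lies on the front face of the gripper's body, between the roots of the fingers; the fingertips stand 73 mm ahead of it and the grasp point (between the pads) lies 54 mm ahead of it (bot.finger_overhang is the z of the fingertips in the tool frame, in m); z points along the fingers, y is the line along which they close (so a half turn about z gives the same grasp; the last joint's range is limited). The gripper opens to 85 mm and grips with 20 to 120 N. Pads are 22 mm wide; open, the fingers measure 114 mm over their backs; the gripper's body (76 mm by 85 mm) begins 54 mm behind the grasp point. The pads swing forward as they close: fully open they stand 13 mm farther back than shut.
Start: joints at [1.075, 0.477, 0.022, 1.555, -0.011, 1.109, -0.083], TCP at [0.255, -0.625, 0.304] pointing down, gripper open.
Joint ranges: [-2.96, 2.96], [-0.34, 2.1], [-1.41, 1.46], [0.24, 2.44], [-1.37, 4.51], [0.17, 1.92], [-2.96, 2.96]. Speed limits (rad/s): [2.39, 2.39, 3.14, 3.14, 3.14, 3.14, 3.14].

## Interface

Orientations are given as a unit quaternion [w, x, y, z].
In Python, from station import bot gives the robot as it stands.
- The arm moves only by the tool servo_tool, never from a script. Its argument "motion" is one flat list of numbers, 7 for each row, row after row: the shift along the tool's x, y, z as a fraction of full scale, then the turn, a rotation vector about the tool's x, y, z as a fraction of full scale, then the closure, from 0 (fully open) to 1 (shut). In form: [tx, ty, tz, ax, ay, az, gripper, tx, ty, tz, ax, ay, az, gripper, ...]. A call has 1 to 5 rows; each row shifts and turns the commanded pose from where the row before left it, along the tool's axes as they then stand; what a row does not reach is not made up. Full scale, the value 1, is 0.02 m for a shift and 0.15 rad for a turn. A row lasts 1/8 s, in which the tool goes at most 62.5 mm and 10.7 degrees, less where a joint would pass 70% of its speed; a pose out of reach is approached as far as the arm can. A call with a number of a shift or a turn outside -1 to 1 is refused whole. A call with a gripper value outside its range is refused whole. The fingers move at their own pace and stop on an object; "grip_force" is the grip in N (left out, the last holds). Time passes only in rows, so rows that do not move let the fingers close. It gives the time, the measured TCP pose, the force, the opening and the grip force at its end, in the units of the state.
- bot.get_obs(): the state, without advancing time (a new reading comes with each control period).
- bot.read_camera(name): name is "side" or "top" or "wrist"; returns the picture (480x640x3 uint8, red, green, blue); there is no depth.
- bot.get_calibration(name): a dict with "mtx" (3x3 intrinsics, pixels), "k1" (the pictures are not rectified: a ray, as slopes to the right and down, at radius r is drawn at 1 + k1 r^2 times it, then the intrinsics apply), "rvec" (rotation vector, rad) and "tvec" (3), from world to camera coordinates, as OpenCV has them. Camera axes: x right, y down, z forward; pixel columns grow to the right and rows downward; lengths in m; the calibration is good to about 2 mm. A picture is of the moment at which its call begins: read the wrist's pose just before it. get_calibration takes no time and is no camera call; for the wrist camera it gives the pose at the moment of the call.
- bot.hand_in(): hands the job in; it is judged then, once.
Trained networks look in the newest picture that a camera, given by its name, has taken for a name from the list of things; names that differ only in an ending like _2 or _b are one class to them, and where a whole thing is asked for, a point or a joint stands for the part that bears it (a point fixed in the world has none). Each returns a list of dicts, best first, with "p" (0 to 1); they miss things now and then, are a little off and sometimes report something else, mostly with a low value. They report only what shows in the picture. A call takes as long as a camera call.
- bot.boxes_of(camera, name): "uv" ([column, row] in pixels, amid what is visible of it).
The state is a dict: "t": time; "q": joint angles; "joint_vel": joint speeds; "joint_torque": joint torques, N m; "eef_pos": TCP position; "tool_rot": TCP orientation; "contact_force": force on the tool from outside, world axes, zero at the start; "torque": the same for the moment, N m; "gripper_width": opening from 0.0 (shut) to 1.0 (fully open); "grasp_force": force on a finger pad.
Only numpy, scipy, OpenCV 4.12 (cv2) and the standard library are available. Lean on these libraries where they do the work, as an engineer would, in place of code of your own. Each camera call takes 0.05 s, during which the arm holds its last target. There are 200 camera calls.

## Working session

There is one attempt and no reset: what is moved stays moved. The work goes in short steps, Python scripts to look and compute and a tool call to move; the robot and the scene stay as the last step left them, time stands still between calls to the robot, and variables do not carry over. Pictures are saved under pics/ and viewed, at most 10 in all, crops included, and the job is handed in when it is done.

Besides the shell and the picture viewer there is one more tool, called after ">>>" as name(argument=value, ...) on one line, values as JSON. servo_tool: Moves the arm, as the interface text tells. Shift numbers are shares of 0.02 m and turn numbers shares of 0.15 rad, none past 1 either way. Its arguments: {"type":"object","properties":{"motion":{"type":"array","items":{"type":"number","minimum":-1,"maximum":1}},"grip_force":{"type":"number"}},"required":["motion"]}

```bash
mkdir -p pics; cat > h.py <<'E'
import numpy as np,cv2
from station import bot
from scipy.spatial.transform import Rotation as R
def cal(c):
    k=bot.get_calibration(c);M=np.array(k['mtx']);Rm=cv2.Rodrigues(np.array(k['rvec'],float))[0];t=np.array(k['tvec'],float).ravel();return M,float(k['k1']),Rm,t
def proj(c,P):
    M,k1,Rm,t=c;p=np.atleast_2d(P)@Rm.T+t;s=p[:,:2]/p[:,2:];s=s*(1+k1*(s**2).sum(1,keepdims=True));return s*[M[0,0],M[1,1]]+M[:2,2]
def ray(c,uv):
    M,k1,Rm,t=c
    s=cv2.undistortPoints(np.array([[uv]],float),M,np.array([k1,0,0,0,0.]))[0,0]
    return -Rm.T@t,Rm.T@np.array([s[0],s[1],1])
def onz(c,uv,z):
    o,d=ray(c,uv);return o+d*(z-o[2])/d[2]
def tri(rs):
    A=0;b=0
    for o,d in rs:
        d=d/np.linalg.norm(d);P=np.eye(3)-np.outer(d,d);A=A+P;b=b+P@o
    return np.linalg.solve(A,b)
def save(im,n):cv2.imwrite('pics/'+n,cv2.cvtColor(im,cv2.COLOR_RGB2BGR))
def tool():
    o=bot.get_obs();q=o['tool_rot'];return np.array(o['eef_pos']),R.from_quat([q[1],q[2],q[3],q[0]]).as_matrix(),o
E
python3 - <<'E'
from h import *
for c in ['side','top']:
    save(bot.read_camera(c),c+'0.png')
    C=cal(c);print(c,'cam at',(-C[2].T@C[3]).round(3))
    for n in ['ring','ring_near','cup','bushing','index_base','holder_arm','damper_stand','sprayer','spare_bushing','piston','jug']:
        r=bot.boxes_of(c,n)[:2];print(n,[(np.round(x['uv'],1).tolist(),round(x['p'],2),onz(C,x['uv'],{'ring':.116,'ring_near':.116,'cup':.06,'bushing':.075,'index_base':.03,'holder_arm':.054}.get(n,.04)).round(3).tolist()) for x in r])
p,Rm,o=tool();print(p,Rm.round(3),o['t'])
E
```

```text
side cam at [-0.381  0.933  0.931]
ring []
ring_near [([312.7, 252.6], 0.44, [0.564, 0.114, 0.116])]
cup [([316.5, 252.5], 0.62, [0.622, 0.049, 0.06]), ([314.6, 250.1], 0.57, [0.635, 0.045, 0.06])]
bushing [([305.9, 243.1], 0.61, [0.661, 0.053, 0.075])]
index_base [([309.9, 259.8], 0.59, [0.642, 0.057, 0.03])]
holder_arm [([314.8, 250.2], 0.71, [0.641, 0.039, 0.054])]
damper_stand [([380.8, 217.2], 0.73, [0.652, -0.247, 0.04]), ([387.4, 266.3], 0.3, [0.459, -0.061, 0.04])]
sprayer [([235.4, 264.7], 0.82, [0.756, 0.228, 0.04])]
spare_bushing [([280.8, 303.4], 0.8, [0.537, 0.248, 0.04])]
piston [([385.7, 264.4], 0.55, [0.469, -0.064, 0.04]), ([283.2, 303.9], 0.27, [0.531, 0.245, 0.04])]
jug [([496.1, 197.1], 0.64, [0.475, -0.613, 0.04]), ([283.3, 306.9], 0.24, [0.522, 0.252, 0.04])]
top cam at [0.306 0.048 1.719]
ring [([318.6, 219.8], 0.52, [0.594, 0.053, 0.116])]
ring_near []
cup [([321.2, 209.4], 0.68, [0.633, 0.046, 0.06])]
bushing [([323.6, 198.7], 0.55, [0.66, 0.04, 0.075])]
index_base [([323.7, 213.8], 0.62, [0.627, 0.039, 0.03])]
holder_arm [([374.8, 259.8], 0.22, [0.496, -0.102, 0.054])]
damper_stand [([408.8, 215.7], 0.66, [0.623, -0.198, 0.04]), ([177.3, 306.6], 0.53, [0.362, 0.433, 0.04])]
sprayer [([239.9, 180.9], 0.59, [0.715, 0.276, 0.04])]
spare_bushing [([254.4, 235.9], 0.53, [0.56, 0.23, 0.04])]
piston [([373.3, 261.0], 0.45, [0.495, -0.099, 0.04])]
jug [([533.5, 288.1], 0.95, [0.427, -0.536, 0.04])]
[ 0.25525663 -0.62488611  0.30390488] [[ 0.926  0.378 -0.   ]
 [ 0.378 -0.926  0.   ]
 [-0.    -0.    -1.   ]] 1.2
```

```bash
python3 - <<'E'
import cv2,numpy as np
a=cv2.imread('pics/side0.png')[170:320,220:420];b=cv2.imread('pics/top0.png')[140:290,220:420]
cv2.imwrite('pics/c0.png',np.hstack([cv2.resize(x,(400,300),interpolation=cv2.INTER_CUBIC) for x in(a,b)]).repeat(1,0))
b=cv2.imread('pics/top0.png')
c=np.vstack([cv2.resize(np.hstack([a,b[140:290,220:420]]),(800,300),interpolation=cv2.INTER_CUBIC),cv2.resize(np.hstack([cv2.imread('pics/side0.png'),b]),(800,300))])
cv2.imwrite('pics/c0.png',c)
E
```

```text
(no output)
```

View pics/c0.png

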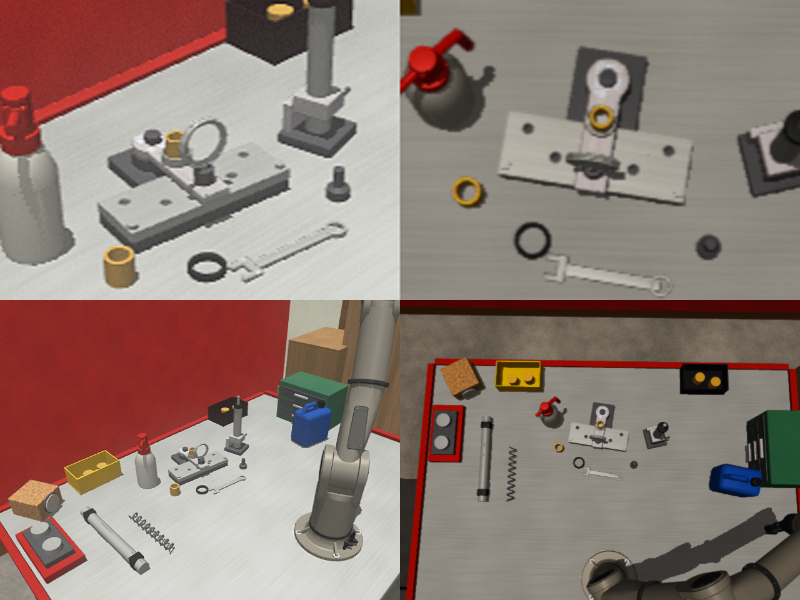

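```bash
python3 - <<'E'
from h import *
S=cal('side');T=cal('top')
r=tri([ray(S,(322.5,240)),ray(T,(317.5,220.5))]);print('ring tri',r)
pv=onz(T,(323.5,179),.06);pvs=onz(S,(220+152/2,170+136/2),.06);print('pivot',pv,pvs)
b=tri([ray(S,(220+174/2,170+143/2)),ray(T,(220.+201/2,140+117/2))]);print('bushing',b)
c=[onz(T,(220+(u-400)/2,140+v/2),.036) for u,v in [(508,112),(693,136),(685,204),(498,178)]]
c=np.array(c);print(c.round(3));e=c[1]-c[0]+c[2]-c[3];print('plate yaw of -x dir?',np.degrees(np.arctan2(e[1],e[0])),np.linalg.norm(e)/2)
m=c.mean(0);print(m, np.degrees(np.arctan2(*(m-pv)[1::-1])))
E
```

```text
ring tri [0.59114879 0.05513898 0.11663341]
pivot [0.71934396 0.04118924 0.06      ] [0.71928741 0.03998013 0.06      ]
bushing [0.66017876 0.04897504 0.0783414 ]
[[ 0.674  0.179  0.036]
 [ 0.644 -0.08   0.036]
 [ 0.548 -0.069  0.036]
 [ 0.58   0.191  0.036]]
plate yaw of -x dir? -96.91822875704096 0.2617927140021839
[0.61145725 0.05507586 0.036     ] 172.66550992400323
```

>>> servo_tool(motion=[0,0,-1,0,0,0.68,1,0,0,-1,0,0,0.68,1,0,0,-1,0,0,0.68,1,0,0,-1,0,0,0.68,1,0,0,-1,0,0,0.68,1])

```text
t: 1.82
eef_pos: [0.2553, -0.6248, 0.4046]
tool_rot: [-0.0, 0.998, -0.063, 0.0]
contact_force: [0.5, 0.1, -0.6]
gripper_width: 0.002
grasp_force: 0.0
```

>>> servo_tool(motion=[0.2,-1,0,0,0,0,1,0.2,-1,0,0,0,0,1,0.2,-1,0,0,0,0,1,0.2,-1,0,0,0,0,1,0.2,-1,0,0,0,0,1])

```text
t: 2.45
eef_pos: [0.2877, -0.5269, 0.4039]
tool_rot: [0.0, 0.998, -0.061, 0.0]
contact_force: [0.2, -0.9, -1.6]
gripper_width: 0.0
grasp_force: 0.0
```

>>> servo_tool(motion=[0.2,-1,0,0,0,0,1,0.2,-1,0,0,0,0,1,0.2,-1,0,0,0,0,1,0.2,-1,0,0,0,0,1,0.2,-1,0,0,0,0,1])

```text
t: 3.08
eef_pos: [0.3198, -0.4299, 0.4039]
tool_rot: [0.0, 0.998, -0.061, 0.0]
contact_force: [0.4, 0.5, 0.3]
gripper_width: 0.001
grasp_force: 0.0
```

>>> servo_tool(motion=[0.2,-1,0,0,0,0,1,0.2,-1,0,0,0,0,1,0.2,-1,0,0,0,0,1,0.2,-1,0,0,0,0,1,0.2,-1,0,0,0,0,1])

```text
t: 3.7
eef_pos: [0.3517, -0.3332, 0.4039]
tool_rot: [0.0, 0.998, -0.061, 0.0]
contact_force: [0.5, -0.4, -0.1]
gripper_width: -0.003
grasp_force: 0.0
```

>>> servo_tool(motion=[0.2,-1,0,0,0,0,1,0.2,-1,0,0,0,0,1,0.2,-1,0,0,0,0,1,0.2,-1,0,0,0,0,1,0.2,-1,0,0,0,0,1])

```text
t: 4.32
eef_pos: [0.3836, -0.2364, 0.4039]
tool_rot: [0.0, 0.998, -0.061, 0.0]
contact_force: [0.5, 0.6, 0.9]
gripper_width: -0.001
grasp_force: 0.0
```

>>> servo_tool(motion=[0.2,-1,0,0,0,0,1,0.2,-1,0,0,0,0,1,0.2,-1,0,0,0,0,1,0.2,-1,0,0,0,0,1,0.2,-1,0,0,0,0,1])

```text
t: 4.95
eef_pos: [0.4155, -0.1396, 0.4039]
tool_rot: [0.0, 0.998, -0.061, 0.0]
contact_force: [0.1, -0.1, -0.1]
gripper_width: 0.003
grasp_force: 0.0
```

>>> servo_tool(motion=[0.2,-1,0,0,0,0,1,0.2,-1,0,0,0,0,1,0.2,-1,0,0,0,0,1,0.2,-1,0,0,0,0,1,0.2,-1,0,0,0,0,1])

```text
t: 5.58
eef_pos: [0.4474, -0.0428, 0.4039]
tool_rot: [0.0, 0.998, -0.061, 0.0]
contact_force: [0.6, 0.0, 0.5]
gripper_width: -0.0
grasp_force: 0.0
```

>>> servo_tool(motion=[0.2,-1,0,0,0,0,1,0.2,-1,0,0,0,0,1,0.2,-1,0,0,0,0,1,0.2,-1,0,0,0,0,1,0.2,-1,0,0,0,0,1])

```text
t: 6.2
eef_pos: [0.4793, 0.0539, 0.4039]
tool_rot: [0.0, 0.998, -0.061, 0.0]
contact_force: [-0.0, 0.4, -1.0]
gripper_width: 0.001
grasp_force: 0.0
```

```bash
python3 - <<'E'
from h import *
p,Rm,o=tool();print(p,Rm.round(3),np.round(o['q'],3))
E
```

```text
[0.47931917 0.05393466 0.40392069] [[ 0.993 -0.122  0.   ]
 [-0.122 -0.993 -0.   ]
 [ 0.     0.    -1.   ]] [ 0.19   0.098 -0.461  1.843  0.047  1.211 -1.979]
```

>>> servo_tool(motion=[0,0,0,0,1,0,1,0,0,0,0,1,0,1,0,0,0,0,1,0,1,0,0,0,0,1,0,1,0,0,0,0,1,0,1])

```text
t: 6.82
eef_pos: [0.4789, 0.0538, 0.4043]
tool_rot: [0.022, 0.928, -0.056, 0.368]
contact_force: [1.4, -1.4, 1.3]
gripper_width: 0.001
grasp_force: 0.0
```

>>> servo_tool(motion=[0,0,0,0,0.24,0,1,-0.7,0,0.7,0,0,0,1,-0.7,0,0.7,0,0,0,1,-0.7,0,0.7,0,0,0,1,-0.7,0,0.7,0,0,0,1])

```text
t: 7.45
eef_pos: [0.4782, 0.053, 0.3477]
tool_rot: [0.025, 0.921, -0.055, 0.385]
contact_force: [-0.2, 1.0, 0.2]
gripper_width: -0.003
grasp_force: 0.0
```

```bash
python3 - <<'E'
from h import *
p,Rm,o=tool();print(p,Rm.round(3),np.round(o['q'],3))
print(np.degrees(np.arctan2(Rm[0,2],-Rm[2,2])))
C=cal('wrist');im=bot.read_camera('wrist')
for n in ['ring','ring_near','ring_far','bushing','cup']:
    for x in bot.boxes_of('wrist',n)[:2]: print(n,np.round(x['uv'],1),round(x['p'],2))
for nm,P in {'ring':(.590,.056,.116),'top':(.590,.056,.148),'bush':(.66,.048,.092),'pivot':(.7195,.041,.06)}.items():print(nm,proj(C,P))
save(im,'w1.png')
E
```

```text
[0.47824357 0.0529519  0.34770675] [[ 0.697 -0.121  0.707]
 [-0.082 -0.993 -0.088]
 [ 0.712  0.003 -0.702]] [ 0.843 -0.12  -1.151  2.319  0.993  0.264 -2.93 ]
45.18436441919962
ring [282.7 303.8] 0.92
ring_near [273.2 303.5] 0.78
ring_far [296.9 292.6] 0.87
ring_far [290.5 299. ] 0.52
bushing [303.8 250.9] 0.68
cup [292.8 273.9] 0.69
ring [[297.58262291 312.03474425]]
top [[295.74013641 299.58713981]]
bush [[299.85369066 246.07737271]]
pivot [[301.93480866 207.87961078]]
```

View pics/w1.png

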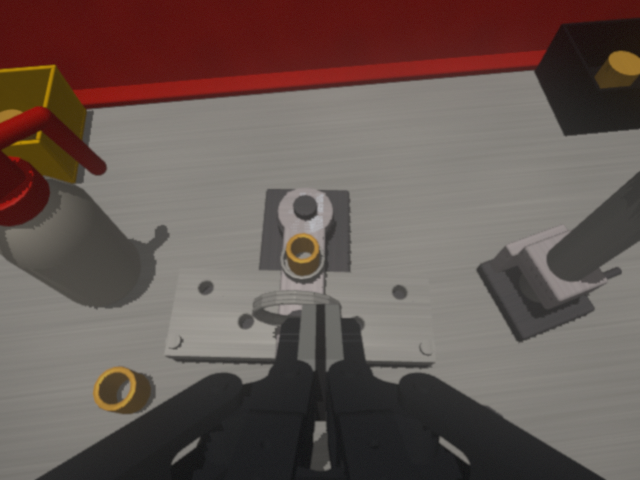

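```bash
python3 - <<'E'
from h import *
from scipy.optimize import least_squares
C=cal('wrist')
px=np.array([(205,288),(246,321),(357.5,323),(399.5,292)],float)
W=np.array([onz(C,u,.036) for u in px])[:,:2];print(W.round(4))
a=np.radians([50,25,-25,-50]);L=-.13*np.c_[np.cos(a),-np.sin(a)]
f=lambda x:(L@np.array([[np.cos(x[2]),np.sin(x[2])],[-np.sin(x[2]),np.cos(x[2])]])+x[:2]-W).ravel()
s=least_squares(f,[.72,.041,-.12]);print(s.x,np.degrees(s.x[2]),f(s.x).round(4))
c,sn=np.cos(s.x[2]),np.sin(s.x[2]);print('ring',s.x[0]-.13*c,s.x[1]-.13*sn)
print(proj(C,np.r_[s.x[:2],.07]))
E
```

```text
[[ 0.6526  0.148 ]
 [ 0.6128  0.1077]
 [ 0.5973 -0.0021]
 [ 0.624  -0.0502]]
[ 0.72138086  0.03667214 -0.14151158] -8.1080161758418 [ 0.0001 -0.001  -0.0003 -0.0001 -0.0003  0.001   0.0006  0.0001]
ring 0.5926803473474154 0.055007303688805353
[[304.40416451 202.8340235 ]]
```

>>> servo_tool(motion=[-0.6,-0.12,0.79,0,0,0,1,-0.6,-0.12,0.79,0,0,0,1,-0.6,-0.12,0.79,0,0,0,1,-0.6,-0.12,0.79,0,0,0,1])

```text
t: 8.25
eef_pos: [0.4652, 0.0498, 0.3202]
tool_rot: [0.02, 0.926, -0.052, 0.374]
contact_force: [-0.1, 0.4, 0.1]
gripper_width: 0.001
grasp_force: 0.0
```

```bash
python3 - <<'E'
from h import *
p,Rm,o=tool();print(p,Rm.round(3),np.round(o['q'],3))
E
```

```text
[0.46524105 0.04981932 0.32023591] [[ 0.715 -0.111  0.69 ]
 [-0.081 -0.994 -0.076]
 [ 0.694 -0.002 -0.72 ]] [ 1.148 -0.142 -1.406  2.361  1.028  0.17  -2.958]
```

```bash
cat > kin.py <<'E'
from h import *
import itertools
from scipy.optimize import least_squares
Q=np.array([[1.075,.477,.022,1.555,-.011,1.109,-.083],[.19,.098,-.461,1.843,.047,1.211,-1.979],[.843,-.12,-1.151,2.319,.993,.264,-2.93],[1.148,-.142,-1.406,2.361,1.028,.17,-2.958]])
P=np.array([[.25526,-.62489,.3039],[.47932,.05393,.40392],[.47824,.05295,.34771],[.46524,.04982,.32024]])
RR=np.array([[[.926,.378,0],[.378,-.926,0],[0,0,-1]],[[.993,-.122,0],[-.122,-.993,0],[0,0,-1]],[[.697,-.121,.707],[-.082,-.993,-.088],[.712,.003,-.702]],[[.715,-.111,.69],[-.081,-.994,-.076],[.694,-.002,-.72]]])
ax='zyzyzyz'
def chain(q,s,c1,c7):
    a=np.array(s)*q;a[0]+=c1;a[6]+=c7;r=np.eye(3);o=[r]
    for x,t in zip(ax,a): r=r@R.from_euler(x,t).as_matrix();o.append(r)
    return o
def rerr(x,s): return np.concatenate([R.from_matrix(chain(q,s,*x)[-1].T@M).as_rotvec() for q,M in zip(Q,RR)])
E
python3 - <<'E'
from kin import *
res=[]
for s in itertools.product([1,-1],repeat=7):
    if s[1]<0: continue
    b=min((least_squares(rerr,[i,j],args=(s,)) for i in(-2.3,0,2.3) for j in(0,2,-2)),key=lambda r:r.cost)
    res.append((b.cost,s,b.x))
res.sort(key=lambda r:r[0])
for r in res[:5]: print(r)
E
```

```text
(np.float64(1.819455247651738e-06), (-1, 1, -1, 1, -1, 1, -1), array([-7.29732162e-05,  1.57096919e+00]))
(np.float64(0.37437824059905517), (1, 1, 1, 1, 1, 1, 1), array([-0.09976812,  4.57604885]))
(np.float64(0.4991130582749731), (-1, 1, -1, -1, -1, -1, -1), array([ 2.86342047, -1.88715061]))
(np.float64(0.8884884265124443), (1, 1, 1, -1, 1, -1, 1), array([-2.97225854, -4.52228693]))
(np.float64(1.1214652420788453), (1, 1, -1, 1, -1, 1, -1), array([-1.79227427,  1.3788338 ]))
```

```bash
cat >> kin.py <<'E'
S=(-1,1,-1,1,-1,1,-1)
idx=[(0,2),(1,0),(1,1),(3,0),(3,1),(3,2),(5,0),(5,1),(5,2),(6,0),(6,1),(7,2)]
def cols(q):
    o=chain(q,S,0,np.pi/2);return np.array([o[i][:,k] for i,k in idx]).T,o[-1]
A=np.vstack([cols(q)[0] for q in Q]);b=P.ravel()
E
python3 - <<'E'
from kin import *
import itertools
# sparse: try subsets of offsets, keep main links
main=[0,5,8,11];rest=[i for i in range(12) if i not in main]
out=[]
for k in range(0,5):
    for c in itertools.combinations(rest,k):
        j=main+list(c);v,*_=np.linalg.lstsq(A[:,j],b,rcond=None);e=A[:,j]@v-b
        out.append((k,np.abs(e).max(),[(idx[a],round(float(x),4)) for a,x in zip(j,v)]))
for k in range(5):
    for r in sorted([o for o in out if o[0]==k],key=lambda r:r[1])[:3]:print(r)
E
```

```text
(0, np.float64(0.05488790641961903), [((0, 2), 0.274), ((3, 2), 0.5507), ((5, 2), 0.4518), ((7, 2), 0.2601)])
(1, np.float64(0.0062607315296505095), [((0, 2), 0.2211), ((3, 2), 0.5762), ((5, 2), 0.4565), ((7, 2), 0.2278), ((3, 1), -0.0567)])
(1, np.float64(0.009070732819686962), [((0, 2), 0.3688), ((3, 2), 0.4989), ((5, 2), 0.4918), ((7, 2), 0.2876), ((1, 1), -0.0674)])
(1, np.float64(0.03554623579562868), [((0, 2), 0.2273), ((3, 2), 0.5048), ((5, 2), 0.472), ((7, 2), 0.1672), ((5, 1), -0.0647)])
(2, np.float64(0.0004543973974073384), [((0, 2), 0.287), ((3, 2), 0.5417), ((5, 2), 0.4724), ((7, 2), 0.2544), ((1, 1), -0.0304), ((3, 1), -0.0318)])
(2, np.float64(0.0030447342179087955), [((0, 2), 0.2174), ((3, 2), 0.5757), ((5, 2), 0.4516), ((7, 2), 0.2317), ((3, 1), -0.0599), ((5, 0), -0.008)])
(2, np.float64(0.003624848699052996), [((0, 2), 0.2207), ((3, 2), 0.5789), ((5, 2), 0.4631), ((7, 2), 0.2265), ((1, 0), -0.0085), ((3, 1), -0.0617)])
(3, np.float64(0.00017682793003998692), [((0, 2), 0.2846), ((3, 2), 0.5421), ((5, 2), 0.4721), ((7, 2), 0.2526), ((1, 1), -0.0293), ((3, 1), -0.0321
[... 228 characters left out ...]
725), [((0, 2), 0.2856), ((3, 2), 0.5417), ((5, 2), 0.4715), ((7, 2), 0.2535), ((1, 1), -0.0294), ((3, 1), -0.0328), ((6, 0), -0.0007)])
(4, np.float64(0.00017682793004002162), [((0, 2), 0.2846), ((3, 2), 0.5421), ((5, 2), 0.4721), ((7, 2), 0.2526), ((1, 1), -0.0293), ((3, 1), -0.0321), ((5, 1), -0.0004), ((6, 1), -0.0004)])
(4, np.float64(0.00017781652024481676), [((0, 2), 0.2847), ((3, 2), 0.542), ((5, 2), 0.472), ((7, 2), 0.2526), ((1, 1), -0.0293), ((3, 0), 0.0001), ((3, 1), -0.0321), ((5, 1), -0.0008)])
(4, np.float64(0.00017781652024499717), [((0, 2), 0.2847), ((3, 2), 0.542), ((5, 2), 0.472), ((7, 2), 0.2526), ((1, 1), -0.0293), ((3, 0), 0.0001), ((3, 1), -0.0321), ((6, 1), -0.0008)])
```

```bash
cat >> kin.py <<'E'
V=np.array([.287,0,-.0304,0,-.0318,.5417,0,0,.4724,0,0,.2544])
lo=np.array([-2.96,-.34,-1.41,.24,-1.37,.17,-2.96]);hi=np.array([2.96,2.1,1.46,2.44,4.51,1.92,2.96])
piv=np.array([.7214,.0367]);y0=-.1415
def fk(q): c,r=cols(q);return c@V,r
def trot(yaw,tilt,roll):
    f=np.array([np.cos(yaw),np.sin(yaw),0]);z=np.sin(tilt)*f-np.cos(tilt)*np.array([0,0,1]);y=np.array([np.sin(yaw),-np.cos(yaw),0])
    return np.c_[np.cross(y,z),y,z]@R.from_euler('z',roll).as_matrix()
def pose(sw,tilt,roll,ins,zc,dyaw=0):  # sw: arm rotation about +z; finger axis through ring-centre column at height zc, TCP ins behind
    a=y0+sw;f=np.array([np.cos(a),np.sin(a)]);M=trot(a+dyaw,tilt,roll);return np.r_[piv-.13*f,zc]-ins*M[:,2],M
def ik(p,M,q0):
    def e(q):
        pp,r=fk(q);m=np.maximum(0,.1-np.minimum(q-lo,hi-q));return np.r_[(pp-p)*50,R.from_matrix(r.T@M).as_rotvec()*20,m*2,(q-q0)*.003]
    return least_squares(e,q0,bounds=(lo,hi))
def best(p,M,n=12,seed=0):
    g=np.random.default_rng(seed);bs=None
    for i in range(n):
        s=ik(p,M,g.uniform(lo+.1,hi-.1));pp,r=fk(s.x);er=np.linalg.norm(pp-p)*1e3+np.degrees(np.linalg.norm(R.from_matrix(r.T@M).as_rotvec()));mg=np.minimum(s.x-lo,hi-s.x).min()
        k=(er>1.,-mg)
        if bs is None or k<bs[0]: bs=(k,er,mg,s.x)
    return bs[1:]
E
cat > t.py <<'E'
from kin import *
for roll in (0,np.pi,np.pi/2,-np.pi/2):
  for tl in (40,45,52):
    for sw,ins,zc in ((0,.13,.116),(0,.052,.116),(.436,.052,.15)):
        e,m,q=best(*pose(sw,np.radians(tl),roll,ins,zc));print(round(np.degrees(roll)),tl,sw,ins,'err',round(e,1),'margin',round(m,2),q.round(2))
E
time timeout 500 python3 t.py
```

```text
0 40 0 0.13 err 0.0 margin 0.1 [ 0.58  0.43 -1.15  2.34  1.71  0.73  2.7 ]
0 40 0 0.052 err 0.0 margin 0.14 [ 0.01  0.44 -0.43  2.3   2.    0.52  2.35]
0 40 0.436 0.052 err 0.0 margin 0.1 [-0.68  0.47  0.83  2.34  4.26  0.57  0.59]
0 45 0 0.13 err 0.2 margin 0.04 [ 0.65  0.58 -1.31  2.4   1.87  0.96  2.58]
0 45 0 0.052 err 0.0 margin 0.1 [ 0.13  0.5  -0.6   2.34  2.13  0.7   2.26]
0 45 0.436 0.052 err 0.0 margin 0.1 [ 0.58  0.43 -0.66  2.31  3.1   0.27  1.97]
0 52 0 0.13 err 438.5 margin 0.0 [ 2.96  2.1   0.37  2.44 -1.37  0.59 -2.96]
0 52 0 0.052 err 0.1 margin 0.07 [ 0.63  0.98 -1.31  2.37  2.22  1.32  2.59]
0 52 0.436 0.052 err 0.0 margin 0.09 [ 1.05  0.8  -1.27  2.35  2.5   0.55  2.86]
180 40 0 0.13 err 0.0 margin 0.1 [ 0.69  0.54 -1.31  2.34  1.71  0.86 -0.4 ]
180 40 0 0.052 err 0.0 margin 0.17 [ 0.52  0.65 -1.06  2.27  1.9   0.85 -0.5 ]
180 40 0.436 0.052 err 0.0 margin 0.11 [-0.11  0.34  0.12  2.31  4.03  0.28 -2.23]
180 45 0 0.13 err 0.2 margin 0.04 [ 0.65  0.58 -1.31  2.4   1.87  0.96 -0.56]
180 45 0 0.052 err 0.0 margin 0.12 [ 0.55  0.74 -1.14  2.32  2.04  1.   -0.58]
180 4
[... 1086 characters left out ...]
.71  0.86 -1.97]
-90 40 0 0.052 err 0.0 margin 0.16 [ 0.36  0.55 -0.85  2.28  1.92  0.71 -2.17]
-90 40 0.436 0.052 err 0.0 margin 0.15 [ 0.92  0.6  -1.12  2.24  1.93  0.32 -1.47]
-90 45 0 0.13 err 0.2 margin 0.04 [ 0.65  0.58 -1.31  2.4   1.87  0.96 -2.13]
-90 45 0 0.052 err 0.0 margin 0.11 [ 0.37  0.59 -0.89  2.33  2.07  0.83 -2.3 ]
-90 45 0.436 0.052 err 0.0 margin 0.15 [ 0.99  0.68 -1.2   2.29  2.22  0.41 -1.69]
-90 52 0 0.13 err 13.2 margin 0.0 [ 0.62  0.75 -1.37  2.44  2.02  1.23 -2.2 ]
-90 52 0 0.052 err 0.1 margin 0.07 [ 0.63  0.98 -1.31  2.37  2.22  1.32 -2.12]
-90 52 0.436 0.052 err 0.0 margin 0.1 [ 1.07  0.85 -1.31  2.34  2.45  0.57 -1.77]
real	1m28.586s
user	1m28.748s
sys	0m0.221s
```

```bash
cat > sim.py <<'E'
from kin import *
def stepik(p,M,q0,vm=.7/8*np.array([2.39,2.39,3.14,3.14,3.14,3.14,3.14])):
    l=np.maximum(lo,q0-vm);h=np.minimum(hi,q0+vm);l=np.minimum(l,q0-1e-6);h=np.maximum(h,q0+1e-6)
    def e(q):
        pp,r=fk(q);return np.r_[(pp-p)*100,R.from_matrix(r.T@M).as_rotvec()*40,(q-q0)*.1]
    return least_squares(e,q0,bounds=(l,h),xtol=1e-6,ftol=1e-6).x
def run(rows,q,p=None,M=None,verbose=0):
    if p is None: p,M=fk(q)
    for r in rows:
        r=np.array(r,float);p=p+M@(r[:3]*.02);M=M@R.from_rotvec(r[3:6]*.15).as_matrix();q=stepik(p,M,q)
    pp,rr=fk(q);e=(np.linalg.norm(pp-p)*1e3,np.degrees(np.linalg.norm(R.from_matrix(rr.T@M).as_rotvec())))
    return q,p,M,e
def goto(q,p,M,n):
    p0,M0=fk(q);rv=R.from_matrix(M0.T@M).as_rotvec()
    for i in range(1,n+1): q=stepik(p0+(p-p0)*i/n,M0@R.from_rotvec(rv*i/n).as_matrix(),q)
    pp,rr=fk(q);return q,np.linalg.norm(pp-p)*1e3,np.degrees(np.linalg.norm(R.from_matrix(rr.T@M).as_rotvec())),np.minimum(q-lo,hi-q).min()
E
python3 - <<'E'
from sim import *
q=Q[1]
q,p,M,e=run([[0,0,0,0,1,0]]*5+[[0,0,0,0,.24,0]]+[[-.7,0,.7,0,0,0]]*4,q);print(q.round(2),e);print(Q[2])
q,p,M,e=run([[-.6,-.12,.79,0,0,0]]*4,q);print(q.round(2),e);print(Q[3])
print('--- plans from stage1')
for roll in (0,np.pi):
  for t in (40,43):
    tl=np.radians(t)
    q=Q[1]
    if roll: q=run([[0,0,0,0,0,1]]*21,q)[0];print('rolled',q.round(2))
    for name,(x,n) in {'tilt high':(None,8),'stage':((0,tl,roll,.11,.116),10),'ins':((0,tl,roll,.052,.116),4),'lift':((0,tl,roll,.052,.15),3),'swing':((.436,tl,roll,.052,.15),10),'drop':((.436,tl,roll,.052,.112),3),'out':((.436,tl,roll,.13,.116),5)}.items():
        pp,MM=(np.array([.54,.05,.38]),trot(y0,tl,roll)) if x is None else pose(*x)
        q,a,b,m=goto(q,pp,MM,n);print(round(roll,1),t,name,round(a,1),round(b,1),'mg',round(m,2),q.round(2))
E
```

```text
[ 0.85 -0.09 -1.17  2.33  1.03  0.27 -2.96] (np.float64(10.338592374208051), np.float64(1.2034510345781932))
[ 0.843 -0.12  -1.151  2.319  0.993  0.264 -2.93 ]
[ 1.11 -0.02 -1.41  2.36  1.08  0.25 -2.96] (np.float64(52.86462412224261), np.float64(4.14223177423062))
[ 1.148 -0.142 -1.406  2.361  1.028  0.17  -2.958]
--- plans from stage1
0 40 tilt high 0.0 0.0 mg 0.3 [ 0.16 -0.01 -0.5   2.14  0.72  0.47 -2.61]
0 40 stage 30.4 5.8 mg -0.0 [-1.04  0.25  0.74  2.33  0.93  0.17 -2.96]
0 40 ins 40.3 8.3 mg -0.0 [-0.71  0.36  0.43  2.23  0.95  0.17 -2.96]
0 40 lift 29.9 6.1 mg -0.0 [-0.78  0.31  0.51  2.25  0.96  0.17 -2.96]
0 40 swing 0.0 0.0 mg 0.05 [ 0.99  0.69 -1.25  2.24  1.85  0.43 -2.91]
0 40 drop 0.0 0.0 mg -0.0 [ 0.99  0.84 -1.27  2.26  1.98  0.55 -2.96]
0 40 out 0.0 0.0 mg 0.05 [ 1.16  0.6  -1.36  2.32  1.75  0.36 -2.83]
0 43 tilt high 0.0 0.0 mg 0.2 [ 0.16 -0.01 -0.51  2.17  0.86  0.43 -2.76]
0 43 stage 41.8 7.9 mg -0.0 [-1.17  0.26  0.87  2.34  0.91  0.17 -2.96]
0 43 ins 50.5 10.3 mg -0.0 [-0.8   0.36  0.52  2.23  0.93  0.17 -2.96]
0 43 lift 40.2 8.1 mg -0.0 [-0.88  0.31  0.6   
[... 687 characters left out ...]
mg -0.0 [-1.4  -0.06  1.46  2.44 -1.37  0.17 -2.96]
3.1 40 out 66.9 2.7 mg -0.0 [-1.34 -0.03  1.46  2.44 -1.37  0.24 -2.96]
rolled [-0.87  0.69  1.46  2.4  -1.37  1.06 -2.96]
3.1 43 tilt high 127.1 23.6 mg -0.0 [-1.33 -0.13  1.46  2.33 -1.37  0.17 -2.96]
3.1 43 stage 154.0 22.9 mg -0.0 [-1.32 -0.11  1.46  2.44 -1.37  0.17 -2.96]
3.1 43 ins 186.8 22.9 mg -0.0 [-1.32 -0.09  1.46  2.44 -1.37  0.17 -2.96]
3.1 43 lift 166.9 22.9 mg -0.0 [-1.32 -0.1   1.46  2.44 -1.37  0.17 -2.96]
3.1 43 swing 115.6 3.2 mg -0.0 [-1.4  -0.1   1.46  2.44 -1.37  0.17 -2.96]
3.1 43 drop 146.1 3.7 mg -0.0 [-1.4  -0.09  1.46  2.44 -1.37  0.17 -2.96]
3.1 43 out 70.4 2.0 mg -0.0 [-1.38 -0.11  1.46  2.44 -1.37  0.17 -2.96]
```

```bash
cat > t2.py <<'E'
from sim import *
tabs=[]
for wp in ((.54,.05,.38),(.54,.05,.30),(.60,.05,.33)):
  for t in (40,43,45):
    tl=np.radians(t);roll=np.pi;q=Q[3]
    q,*_=goto(q,np.array(wp),trot(y0,np.radians(25),0),8)
    q=run([[0,0,0,0,0,-1]]*21,q)[0]
    print(wp,t,'rolled',q.round(2))
    for name,(x,n) in {'tilt high':(None,6),'stage':((0,tl,roll,.11,.116),10),'ins':((0,tl,roll,.052,.116),4),'lift':((0,tl,roll,.052,.15),3),'swing':((.436,tl,roll,.052,.15),10),'drop':((.436,tl,roll,.052,.112),3),'out':((.436,tl,roll,.12,.116),5)}.items():
        pp,MM=(np.array(wp),trot(y0,tl,roll)) if x is None else pose(*x)
        q,a,b,m=goto(q,pp,MM,n);print(t,name,round(a,1),round(b,1),'mg',round(m,2),q.round(2))
E
python3 t2.py
```

```text
(0.54, 0.05, 0.38) 40 rolled [ 0.97  0.26 -1.41  1.96  0.65  0.84  0.69]
40 tilt high 0.0 0.0 mg 0.05 [ 1.    0.08 -1.36  2.11  0.84  0.51  0.46]
40 stage 0.0 0.0 mg 0.11 [ 0.55  0.48 -1.11  2.33  1.76  0.76 -0.47]
40 ins 0.0 0.0 mg 0.16 [ 0.5   0.64 -1.03  2.28  1.9   0.82 -0.52]
40 lift 0.0 0.0 mg 0.18 [ 0.53  0.55 -1.06  2.26  1.8   0.76 -0.43]
40 swing 0.0 0.0 mg 0.07 [ 0.82  0.53 -0.99  2.25  2.06  0.24 -0.08]
40 drop 0.0 0.0 mg 0.18 [ 0.84  0.66 -1.04  2.26  2.18  0.36 -0.12]
40 out 0.0 0.0 mg 0.01 [ 0.95  0.44 -1.06  2.32  2.1   0.18 -0.12]
(0.54, 0.05, 0.38) 43 rolled [ 0.97  0.26 -1.41  1.96  0.65  0.84  0.69]
43 tilt high 0.0 0.0 mg 0.08 [ 0.99  0.06 -1.33  2.14  0.94  0.46  0.35]
43 stage 0.0 0.0 mg 0.08 [ 0.55  0.52 -1.13  2.36  1.87  0.83 -0.57]
43 ins 0.0 0.0 mg 0.14 [ 0.5   0.67 -1.05  2.3   1.99  0.89 -0.59]
43 lift 0.0 0.0 mg 0.15 [ 0.53  0.58 -1.08  2.29  1.9   0.83 -0.52]
43 swing 0.0 0.0 mg 0.14 [ 0.89  0.58 -1.06  2.27  2.26  0.31 -0.23]
43 drop 0.0 0.0 mg 0.15 [ 0.88  0.7  -1.07  2.29  2.34  0.41 -0.24]
43 out 0.0 0.0 mg 0.09 [ 1.03  0.51 -1.16  2.35  2.3   0.26
[... 3179 characters left out ...]
 0.36 -0.08]
43 drop 0.0 0.0 mg 0.15 [ 0.93  0.76 -1.15  2.29  2.25  0.46 -0.11]
43 out 0.0 0.0 mg 0.09 [ 1.08  0.56 -1.23  2.35  2.17  0.3  -0.12]
(0.6, 0.05, 0.33) 45 rolled [ 0.82  0.55 -1.41  1.91  1.02  0.98  0.43]
45 tilt high 0.0 0.0 mg 0.07 [ 0.81  0.42 -1.34  2.11  1.5   0.74 -0.05]
45 stage 0.0 0.0 mg 0.06 [ 0.61  0.61 -1.25  2.38  1.92  0.97 -0.58]
45 ins 0.0 0.0 mg 0.12 [ 0.56  0.75 -1.15  2.32  2.04  1.01 -0.58]
45 lift 0.0 0.0 mg 0.14 [ 0.6   0.66 -1.19  2.3   1.95  0.95 -0.52]
45 swing 0.0 0.0 mg 0.15 [ 0.97  0.66 -1.17  2.29  2.26  0.39 -0.18]
45 drop 0.0 0.0 mg 0.14 [ 0.95  0.78 -1.16  2.3   2.35  0.49 -0.19]
45 out 0.0 0.0 mg 0.07 [ 1.11  0.59 -1.25  2.37  2.29  0.35 -0.21]
```

```bash
cat >> sim.py <<'E'
def rows(p1,M1,n,g=1,shift_first=False):
    p,M,o=tool();rv=R.from_matrix(M.T@M1).as_rotvec();out=[]
    D=R.from_rotvec(rv/n).as_matrix();d=(p1-p)/n
    for i in range(n):
        out.append([round(float(x),2) for x in np.r_[M.T@d/.02,rv/n/.15]]+[g]);M=M@D
    print('rot',R.from_matrix(tool()[1].T@M1).magnitude()/.15,'shift',np.linalg.norm(p1-p)/.02,'n',n)
    for i in range(0,n,5):print(sum(out[i:i+5],[]))
E
python3 - <<'E'
from sim import *
rows(np.array([.55,.05,.35]),trot(y0,np.radians(25),0),5)
E
```

```text
rot 2.218229136232634 shift 4.4916623747722735 n 5
[0.81, -0.1, 0.37, -0.03, -0.44, 0.03, 1, 0.83, -0.1, 0.32, -0.03, -0.44, 0.03, 1, 0.85, -0.11, 0.26, -0.03, -0.44, 0.03, 1, 0.87, -0.11, 0.2, -0.03, -0.44, 0.03, 1, 0.88, -0.12, 0.14, -0.03, -0.44, 0.03, 1]
```

>>> servo_tool(motion=[0.81,-0.1,0.37,-0.03,-0.44,0.03,1,0.83,-0.1,0.32,-0.03,-0.44,0.03,1,0.85,-0.11,0.26,-0.03,-0.44,0.03,1,0.87,-0.11,0.2,-0.03,-0.44,0.03,1,0.88,-0.12,0.14,-0.03,-0.44,0.03,1])

```text
t: 8.88
eef_pos: [0.5507, 0.0504, 0.3493]
tool_rot: [0.017, 0.974, -0.069, 0.214]
contact_force: [0.3, -0.2, 0.1]
gripper_width: 0.002
grasp_force: 0.0
```

>>> servo_tool(motion=[0,0,0,0,0,-1,1,0,0,0,0,0,-1,1,0,0,0,0,0,-1,1,0,0,0,0,0,-1,1,0,0,0,0,0,-1,1])

```text
t: 9.5
eef_pos: [0.5501, 0.0504, 0.3491]
tool_rot: [0.095, 0.931, 0.295, 0.194]
contact_force: [0.2, -0.5, 0.1]
gripper_width: -0.004
grasp_force: 0.0
```

>>> servo_tool(motion=[0,0,0,0,0,-1,1,0,0,0,0,0,-1,1,0,0,0,0,0,-1,1,0,0,0,0,0,-1,1,0,0,0,0,0,-1,1])

```text
t: 10.12
eef_pos: [0.5501, 0.0505, 0.3491]
tool_rot: [0.16, 0.758, 0.616, 0.146]
contact_force: [0.4, -0.1, -0.9]
gripper_width: -0.004
grasp_force: 0.0
```

>>> servo_tool(motion=[0,0,0,0,0,-1,1,0,0,0,0,0,-1,1,0,0,0,0,0,-1,1,0,0,0,0,0,-1,1,0,0,0,0,0,-1,1])

```text
t: 10.75
eef_pos: [0.5501, 0.0504, 0.3491]
tool_rot: [0.202, 0.48, 0.85, 0.077]
contact_force: [0.8, -0.3, 0.0]
gripper_width: -0.004
grasp_force: 0.0
```

>>> servo_tool(motion=[0,0,0,0,0,-1,1,0,0,0,0,0,-1,1,0,0,0,0,0,-1,1,0,0,0,0,0,-1,1,0,0,0,0,0,-1,1])

```text
t: 11.38
eef_pos: [0.5501, 0.0504, 0.3491]
tool_rot: [0.216, 0.135, 0.967, -0.002]
contact_force: [0.4, -0.4, -0.3]
gripper_width: -0.004
grasp_force: 0.0
```

```bash
python3 - <<'E'
from sim import *
p,M,o=tool();q=np.array(o['q']);print(o['t'],p,M.round(3),q.round(3));C=cal('wrist');print('cam in tool',M.T@(-C[2].T@C[3]-p))
print('fk err',fk(q)[0]-p)
tl=np.radians(44)
pp,MM=pose(0,tl,np.pi,.115,.118);print(goto(q,pp,MM,9),pp);rows(pp,MM,9)
E
```

```text
11.375 [0.55006827 0.05042808 0.34913182] [[-0.87   0.262  0.417]
 [ 0.26   0.964 -0.063]
 [-0.419  0.054 -0.906]] [ 0.905  0.356 -1.397  1.985  0.807  0.856  0.404]
cam in tool [ 0.08376797 -0.00075829 -0.07001178]
fk err [-9.69849144e-05 -1.16182602e-04 -3.65126057e-04]
(array([ 0.55708436,  0.51097709, -1.15518983,  2.37525325,  1.88021116,
        0.85025209, -0.59073639]), np.float64(0.001070442454333635), np.float64(0.00017045918738460753), np.float64(0.06474674764802879)) [0.51361198 0.06629982 0.20072408]
rot 2.3871652254106577 shift 7.682094816489511 n 9
[0.54, -0.01, 0.66, -0.02, -0.25, -0.1, 1, 0.57, -0.01, 0.64, -0.02, -0.25, -0.1, 1, 0.59, 0.0, 0.62, -0.02, -0.25, -0.1, 1, 0.61, 0.01, 0.59, -0.02, -0.25, -0.1, 1, 0.63, 0.02, 0.57, -0.02, -0.25, -0.1, 1]
[0.66, 0.02, 0.55, -0.02, -0.25, -0.1, 1, 0.67, 0.03, 0.52, -0.02, -0.25, -0.1, 1, 0.69, 0.04, 0.5, -0.02, -0.25, -0.1, 1, 0.71, 0.05, 0.47, -0.02, -0.25, -0.1, 1]
```

>>> servo_tool(motion=[0.54,-0.01,0.66,-0.02,-0.25,-0.1,1,0.57,-0.01,0.64,-0.02,-0.25,-0.1,1,0.59,0,0.62,-0.02,-0.25,-0.1,1,0.61,0.01,0.59,-0.02,-0.25,-0.1,1,0.63,0.02,0.57,-0.02,-0.25,-0.1,1])

```text
t: 12.0
eef_pos: [0.5303, 0.0595, 0.2664]
tool_rot: [0.307, 0.099, 0.946, -0.016]
contact_force: [0.4, 0.6, 0.4]
gripper_width: 0.0
grasp_force: 0.0
```

>>> servo_tool(motion=[0.66,0.02,0.55,-0.02,-0.25,-0.1,1,0.67,0.03,0.52,-0.02,-0.25,-0.1,1,0.69,0.04,0.5,-0.02,-0.25,-0.1,1,0.71,0.05,0.47,-0.02,-0.25,-0.1,1])

```text
t: 12.5
eef_pos: [0.5148, 0.0668, 0.2004]
tool_rot: [0.378, 0.067, 0.923, -0.027]
contact_force: [-0.3, -0.4, 0.0]
gripper_width: 0.001
grasp_force: 0.0
```

```bash
python3 - <<'E'
from sim import *
p,M,o=tool();q=np.array(o['q']);print(o['t'],p,M.round(3),q.round(3))
tl=np.radians(44);pp,MM=pose(0,tl,np.pi,.115,.118);print('tgt',pp,np.degrees(R.from_matrix(M.T@MM).as_rotvec()))
f=np.array([np.cos(y0),np.sin(y0),0]);r=np.r_[piv-.13*f[:2],.116]
d=r-p;s=d@f/(M[:,2]@f);x=p+s*M[:,2]-r;print('axis hits ring plane at ins',s,'lat',x@np.array([-f[1],f[0],0]),'dz',x[2])
C=cal('wrist');im=bot.read_camera('wrist')
side=bot.read_camera('side');S=cal('side')
n=np.array([-f[1],f[0],0]);a=np.linspace(0,2*np.pi,60)
for rad,cc in ((.028,(0,255,0)),(.0365,(255,0,0))):
    c=r+rad*(np.cos(a)[:,None]*n+np.sin(a)[:,None]*[0,0,1])
    cv2.polylines(im,[proj(C,c).round().astype(int)],True,cc,1)
z=cv2.resize(side[180:300,240:400],(640,480),interpolation=cv2.INTER_CUBIC)
g=cv2.resize(im,(400,300));save(np.hstack([cv2.resize(z,(400,300)),g]),'s2.png')
E
```

```text
12.5 [0.51480722 0.06681124 0.20039416] [[-0.706  0.143  0.694]
 [ 0.103  0.99  -0.1  ]
 [-0.701  0.001 -0.713]] [ 0.491  0.471 -1.071  2.38   1.903  0.81  -0.641]
tgt [0.51361198 0.06629982 0.20072408] [-0.05210992  0.5180658  -0.13094255]
axis hits ring plane at ins 0.1123531905449529 lat 0.000571529467052827 dz 0.004282983715171718
```

View pics/s2.png

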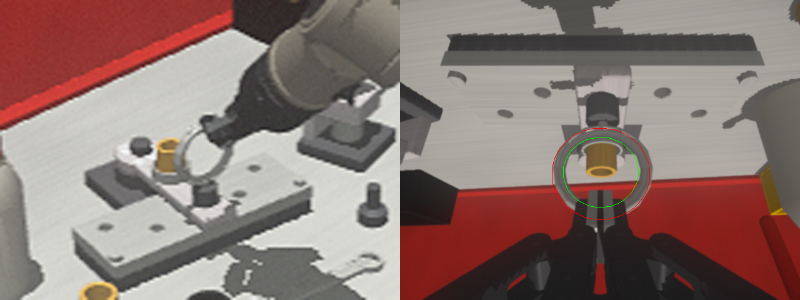

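>>> servo_tool(motion=[0.03,0,0.77,0,0,0,1,0.03,0,0.77,0,0,0,1])

```text
t: 12.85
eef_pos: [0.5363, 0.0632, 0.1786]
tool_rot: [0.377, 0.068, 0.923, -0.027]
contact_force: [0.2, 0.1, -0.1]
gripper_width: -0.002
grasp_force: 0.0
```

>>> servo_tool(motion=[0.03,0,0.77,0,0,0,1,0.03,0,0.77,0,0,0,1])

```text
t: 13.1
eef_pos: [0.5569, 0.0599, 0.1557]
tool_rot: [0.377, 0.068, 0.923, -0.027]
contact_force: [-0.1, -1.0, -0.2]
gripper_width: -0.0
grasp_force: 0.0
```

```bash
cat > chk.py <<'E'
from sim import *
import sys
def chk(sw,n=None):
    p,M,o=tool();q=np.array(o['q']);print(o['t'],p.round(4),q.round(3),'F',np.round(o['contact_force'],1),'T',np.round(o['torque'],2))
    a=y0+sw;f=np.array([np.cos(a),np.sin(a),0]);r=np.r_[piv-.13*f[:2],.116]
    d=r-p;s=d@f/(M[:,2]@f);x=p+s*M[:,2]-r;print('ins',s,'lat',x@np.array([-f[1],f[0],0]),'dz',x[2])
    if n:
        side=bot.read_camera('side');w=bot.read_camera('wrist');C=cal('wrist')
        save(np.hstack([cv2.resize(side[180:300,240:400],(400,300),interpolation=cv2.INTER_CUBIC),cv2.resize(w[120:420,120:520],(400,300))]),n)
if __name__=='__main__': chk(float(sys.argv[1]),sys.argv[2] if len(sys.argv)>2 else None)
E
python3 chk.py 0 s3.png
```

```text
13.1 [0.5569 0.0599 0.1557] [ 0.452  0.635 -0.993  2.317  2.034  0.88  -0.658] F [-0.1 -1.  -0.2] T [0.07 0.71 0.02]
ins 0.05155872582962299 lat -0.0003230021923821373 dz 0.0028534444983699253
```

View pics/s3.png

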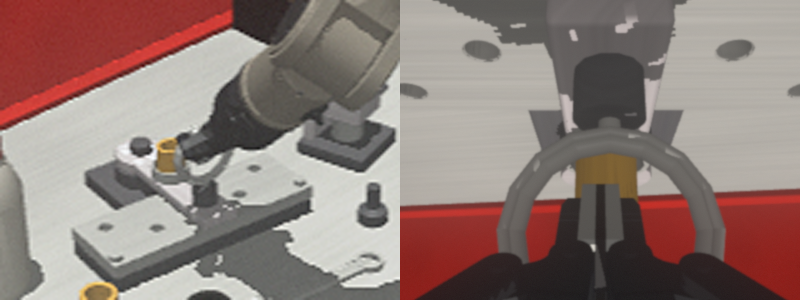

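>>> servo_tool(motion=[-0.1,0,-0.1,0,0,0,1])

```text
t: 13.32
eef_pos: [0.5559, 0.0599, 0.1588]
tool_rot: [0.377, 0.068, 0.923, -0.027]
contact_force: [-0.8, -0.2, -0.3]
gripper_width: -0.004
grasp_force: 0.0
```

>>> servo_tool(motion=[-0.1,0,-0.1,0,0,0,1])

```text
t: 13.45
eef_pos: [0.5552, 0.06, 0.1617]
tool_rot: [0.377, 0.068, 0.923, -0.027]
contact_force: [-2.0, 1.9, -4.4]
gripper_width: 0.002
grasp_force: 0.0
```

>>> servo_tool(motion=[-0.1,0,-0.1,0,0,0,1])

```text
t: 13.58
eef_pos: [0.5546, 0.0596, 0.1639]
tool_rot: [0.376, 0.068, 0.924, -0.027]
contact_force: [-1.8, 1.7, -7.3]
gripper_width: 0.002
grasp_force: 3.1
```

>>> servo_tool(motion=[-0.1,0,-0.1,0,0,0,1])

```text
t: 13.7
eef_pos: [0.5544, 0.0594, 0.1662]
tool_rot: [0.376, 0.068, 0.924, -0.027]
contact_force: [-3.8, 1.5, -7.7]
gripper_width: -0.0
grasp_force: 3.1
```

>>> servo_tool(motion=[-0.1,0,-0.08,0,0,0,1,-0.1,0,-0.08,0,0,0,1,-0.1,0,-0.08,0,0,0,1,-0.1,0,-0.08,0,0,0,1])

```text
t: 14.2
eef_pos: [0.5547, 0.0592, 0.1755]
tool_rot: [0.375, 0.068, 0.924, -0.027]
contact_force: [-8.4, 2.2, -8.8]
gripper_width: -0.002
grasp_force: 4.1
```

```bash
python3 chk.py 0 
```

```text
14.2 [0.5547 0.0592 0.1755] [ 0.474  0.578 -1.011  2.312  1.974  0.832 -0.616] F [-8.4  2.2 -8.8] T [0.56 3.04 0.15]
ins 0.05482261462103256 lat -0.0013499795712874699 dz 0.020164931495135416
```

>>> servo_tool(motion=[-0.07,0,-0.09,0,0,0,1,-0.08,0,-0.08,0,0,0,1,-0.08,0,-0.08,0,0,0,1])

```text
t: 14.58
eef_pos: [0.5546, 0.0591, 0.1822]
tool_rot: [0.375, 0.068, 0.924, -0.027]
contact_force: [-5.8, 1.6, -9.6]
gripper_width: 0.001
grasp_force: 4.0
```

```bash
python3 chk.py 0 s4.png
```

```text
14.575 [0.5546 0.0591 0.1822] [ 0.48   0.56  -1.016  2.31   1.955  0.818 -0.602] F [-5.8  1.6 -9.6] T [0.67 2.95 0.09]
ins 0.05499058870335606 lat -0.001495346810155041 dz 0.026769292360681776
```

View pics/s4.png

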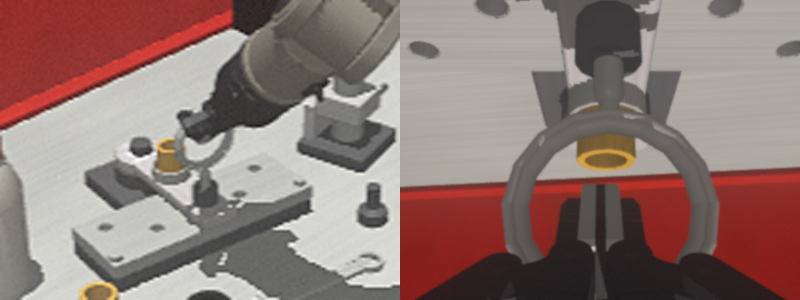

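>>> servo_tool(motion=[-0.05,0,-0.05,0,0,0,1,-0.006,-0.366,0.006,-0.204,0,-0.207,1,-0.006,-0.366,0.006,-0.204,0,-0.207,1,-0.006,-0.366,0.006,-0.204,0,-0.207,1,-0.006,-0.366,0.006,-0.204,0,-0.207,1])

```text
t: 15.3
eef_pos: [0.5532, 0.0296, 0.1838]
tool_rot: [0.376, -0.013, 0.926, 0.007]
contact_force: [-2.6, 1.8, -9.6]
gripper_width: -0.002
grasp_force: 4.4
```

```bash
cat > sw.py <<'E'
from sim import *
p,M,o=tool();d=p[:2]-piv;a=np.arctan2(-d[1],-d[0]);yaw=np.arctan2(M[1,2],M[0,2])
print(o['t'],'r',np.hypot(*d),'TCP swing deg',np.degrees(a-y0),'tool yaw swing',np.degrees(yaw-y0),'tilt',np.degrees(np.arccos(-M[2,2])),'z',p[2],'F',np.round(o['contact_force'],1),'q',np.round(o['q'],2))
print('up in tool',M.T[:,2].round(3),'f',(M.T@[np.cos(yaw),np.sin(yaw),0]).round(3))
E
python3 sw.py
```

```text
15.3 r 0.16837064632271698 TCP swing deg 10.533033341051043 tool yaw swing 9.970717255594522 tilt 44.230761792873274 z 0.18378939074738274 F [-2.6  1.8 -9.6] q [ 0.64  0.54 -1.02  2.33  2.15  0.62 -0.53]
up in tool [-0.698  0.002 -0.717] f [-0.717  0.003  0.698]
```

>>> servo_tool(motion=[-0.006,-0.366,0.006,-0.204,0,-0.207,1,-0.006,-0.366,0.006,-0.204,0,-0.207,1,-0.006,-0.366,0.006,-0.204,0,-0.207,1])

```text
t: 15.68
eef_pos: [0.5556, 0.0075, 0.184]
tool_rot: [0.376, -0.074, 0.923, 0.031]
contact_force: [-2.4, 1.8, -9.7]
gripper_width: -0.002
grasp_force: 4.5
```

>>> servo_tool(motion=[-0.006,-0.366,0.006,-0.204,0,-0.207,1,-0.006,-0.366,0.006,-0.204,0,-0.207,1,-0.006,-0.366,0.006,-0.204,0,-0.207,1,0,0,0,0,0,0,1])

```text
t: 16.18
eef_pos: [0.5612, -0.0156, 0.184]
tool_rot: [0.374, -0.131, 0.917, 0.055]
contact_force: [-4.7, -2.8, -10.9]
gripper_width: -0.0
grasp_force: 5.3
```

```bash
python3 sw.py; python3 - <<'E'
from h import *
C=cal('wrist');w=bot.read_camera('wrist');t=bot.read_camera('top');T=cal('top')
import sys;sys.argv=['']
from kin import piv,y0
def mark(im,C,k,off):
    for s,cc in ((.436,(0,255,0)),):
        a=y0+s;f=np.array([np.cos(a),np.sin(a)]);n=np.array([-f[1],f[0]])
        c=piv-.13*f
        th=np.linspace(0,2*np.pi,60);ring=np.c_[c+.0365*np.cos(th)[:,None]*n,.136+.0365*np.sin(th)]
        cv2.polylines(im,[((proj(C,ring)-off)*k).round().astype(int)],True,cc,1)
        for sg in(-.022,.022):
            L=np.c_[piv-np.linspace(.03,.16,20)[:,None]*f+sg*n,np.full(20,.054)];cv2.polylines(im,[((proj(C,L)-off)*k).round().astype(int)],False,cc,1)
a=cv2.resize(w,(480,360));mark(a,C,.75,np.zeros(2))
b=cv2.resize(t[150:270,270:376],(318,360),interpolation=cv2.INTER_CUBIC);mark(b,T,3,np.array([270,150]))
save(np.hstack([a,b]),'s5.png')
E
```

```text
16.175 r 0.16848370303740481 TCP swing deg 26.180181752183387 tool yaw swing 24.59047931070811 tilt 44.3675378157191 z 0.18395549196552496 F [ -4.7  -2.8 -10.9] q [ 0.88  0.58 -1.03  2.29  2.43  0.32 -0.4 ]
up in tool [-0.699  0.002 -0.715] f [-0.715  0.003  0.699]
```

View pics/s5.png

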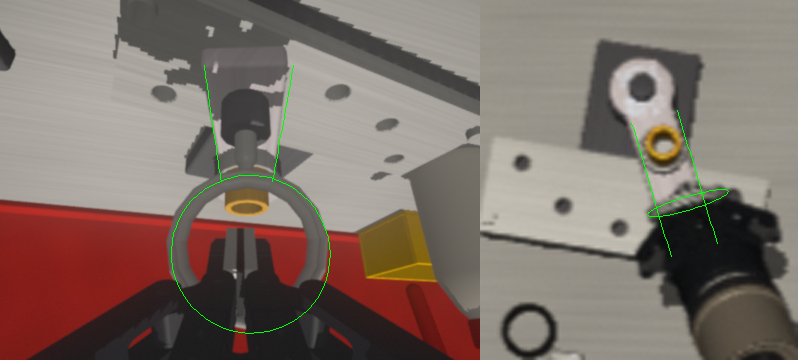

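>>> servo_tool(motion=[0,0.06,0,0,0,0,1,0.09,0,0.09,0,0,0,1,0.09,0,0.09,0,0,0,1,0.09,0,0.09,0,0,0,1])

```text
t: 16.77
eef_pos: [0.5604, -0.013, 0.1764]
tool_rot: [0.373, -0.132, 0.917, 0.055]
contact_force: [-6.5, -3.4, -9.3]
gripper_width: -0.006
grasp_force: 5.5
```

>>> servo_tool(motion=[0.09,0,0.09,0,0,0,1,0.09,0,0.09,0,0,0,1])

```text
t: 17.02
eef_pos: [0.5605, -0.013, 0.1714]
tool_rot: [0.374, -0.132, 0.917, 0.055]
contact_force: [-6.7, -2.7, -8.5]
gripper_width: -0.001
grasp_force: 5.4
```

```bash
python3 sw.py
```

```text
17.025 r 0.16844757634431523 TCP swing deg 25.275003281793175 tool yaw swing 24.653122586374185 tilt 44.366173676243974 z 0.17138451614382352 F [-6.7 -2.7 -8.5] q [ 0.87  0.62 -1.03  2.3   2.45  0.36 -0.4 ]
up in tool [-0.699  0.002 -0.715] f [-0.715  0.002  0.699]
```

>>> servo_tool(motion=[0.09,0,0.09,0,0,0,1,0.09,0,0.09,0,0,0,1,0.09,0,0.09,0,0,0,1,0.09,0,0.09,0,0,0,1])

```text
t: 17.52
eef_pos: [0.5616, -0.0123, 0.1627]
tool_rot: [0.375, -0.133, 0.916, 0.055]
contact_force: [-6.3, -2.7, -1.0]
gripper_width: 0.002
grasp_force: 0.1
```

>>> servo_tool(motion=[0.09,0,0.09,0,0,0,1,0.06,0,0.06,0,0,0,1])

```text
t: 17.77
eef_pos: [0.5627, -0.0119, 0.1593]
tool_rot: [0.376, -0.133, 0.915, 0.055]
contact_force: [-2.9, 0.0, -0.8]
gripper_width: -0.002
grasp_force: 0.0
```

```bash
python3 chk.py .436 s6.png; python3 sw.py
```

```text
17.775 [ 0.5627 -0.0119  0.1593] [ 0.862  0.657 -1.034  2.301  2.475  0.398 -0.397] F [-2.9  0.  -0.8] T [-0.27  1.06 -0.03]
ins 0.05116385656648888 lat -0.0006073150441618247 dz 0.006951206640899224
17.875 r 0.16589549217783076 TCP swing deg 25.128426055043263 tool yaw swing 24.713329471378863 tilt 44.662088204532296 z 0.15918262710537323 F [-1.1 -0.8 -1.4] q [ 0.86  0.66 -1.03  2.3   2.47  0.4  -0.4 ]
up in tool [-0.703  0.001 -0.711] f [-0.711  0.001  0.703]
```

View pics/s6.png

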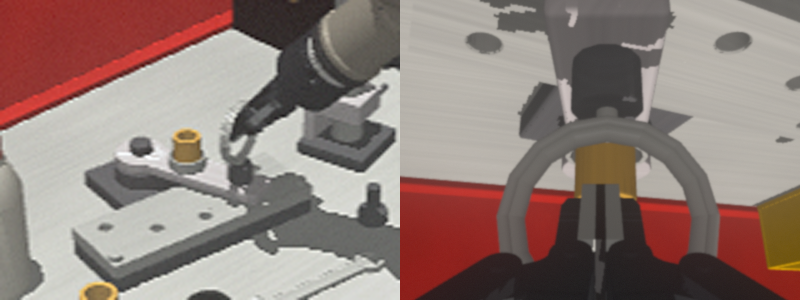

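>>> servo_tool(motion=[0.08,0,0.08,0,0,0,1,0.07,0,0.07,0,0,0,1])

```text
t: 18.12
eef_pos: [0.5627, -0.0121, 0.1546]
tool_rot: [0.376, -0.133, 0.915, 0.055]
contact_force: [-0.2, 0.3, 0.3]
gripper_width: -0.001
grasp_force: 0.0
```

>>> servo_tool(motion=[0,0,-0.7,0,0,0,1,0,0,-0.8,0,0,0,1])

```text
t: 18.38
eef_pos: [0.541, -0.0181, 0.1759]
tool_rot: [0.375, -0.133, 0.916, 0.056]
contact_force: [-0.8, 0.7, 0.9]
gripper_width: 0.003
grasp_force: 0.0
```

>>> servo_tool(motion=[0,0,-0.8,0,0,0,1,0,0,-0.8,0,0,0,1])

```text
t: 18.62
eef_pos: [0.5193, -0.0248, 0.1989]
tool_rot: [0.375, -0.133, 0.916, 0.055]
contact_force: [-0.1, -0.6, 0.4]
gripper_width: -0.002
grasp_force: 0.0
```

```bash
python3 chk.py .436; python3 sw.py
```

```text
18.625 [ 0.5193 -0.0248  0.1989] [ 1.015  0.521 -1.131  2.366  2.473  0.29  -0.437] F [-0.1 -0.6  0.4] T [-0.22  0.7   0.02]
ins 0.11590827378406919 lat -0.000500555602161888 dz 0.0003061189024883282
18.625 r 0.21128122232859176 TCP swing deg 25.037108089992813 tool yaw swing 24.774065732830145 tilt 44.528053127197346 z 0.19893796006985404 F [-0.1 -0.6  0.4] q [ 1.01  0.52 -1.13  2.37  2.47  0.29 -0.44]
up in tool [-0.701  0.002 -0.713] f [-0.713  0.002  0.701]
```

>>> servo_tool(motion=[-0.5,0,-0.8,0,0,0,1,-0.7,0,-0.7,0,0,0,1,-0.7,0,-0.7,0,0,0,1,-0.7,0,-0.7,0,0,0,1,-0.7,0,-0.7,0,0,0,1])

```text
t: 19.25
eef_pos: [0.5194, -0.0263, 0.2804]
tool_rot: [0.374, -0.131, 0.916, 0.052]
contact_force: [-2.8, 35.4, 19.1]
gripper_width: 0.002
grasp_force: 0.0
```

```bash
python3 sw.py; python3 - <<'E'
from h import *
from kin import piv,y0
w=bot.read_camera('side');C=cal('side');t=bot.read_camera('wrist');T=cal('wrist')
f=np.array([np.cos(y0+.436),np.sin(y0+.436)]);n=np.array([-f[1],f[0]]);c=piv-.13*f;th=np.linspace(0,2*np.pi,60)
ring=np.c_[c+.0365*np.cos(th)[:,None]*n,.116+.0365*np.sin(th)]
def d(im,C,k,off): cv2.polylines(im,[((proj(C,ring)-off)*k).round().astype(int)],True,(0,255,0),1)
a=cv2.resize(w[170:320,220:420],(400,300),interpolation=cv2.INTER_CUBIC);d(a,C,2,np.array([220,170]))
b=cv2.resize(t,(400,300));d(b,T,.625,0)
save(np.hstack([a,b]),'s7.png')
E
```

```text
19.25 r 0.21155961146180957 TCP swing deg 25.442635960541164 tool yaw swing 24.19291574886435 tilt 44.42676910494199 z 0.28040909299296624 F [-2.8 35.4 19.1] q [ 1.29  0.41 -1.41  2.3   1.57  0.17  0.41]
up in tool [-0.7   -0.003 -0.714] f [-0.714 -0.003  0.7  ]
```

View pics/s7.png

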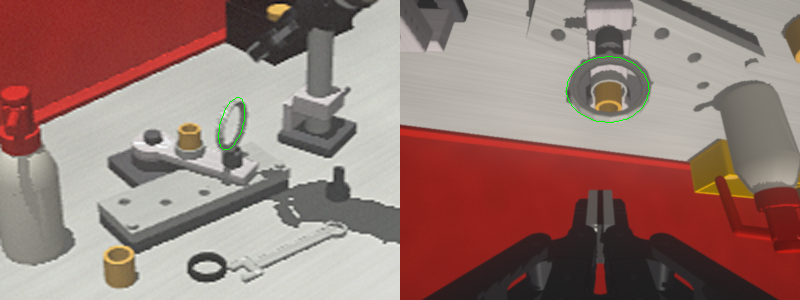

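```bash
python3 - <<'E'
from h import *
for i in range(2):
    t=bot.read_camera('top');p,M,o=tool();print(o['t'],np.round(o['contact_force'],1),np.round(o['torque'],2),np.round(o['joint_vel'],2),p.round(4),np.round(o['q'],3))
save(t[120:420,160:560],'top7.png')
E
```

```text
19.4 [-0.3 -0.4  0.7] [-0.21  0.72  0.01] [-0.03  0.01 -0.01  0.02  0.09 -0.   -0.07] [ 0.5201 -0.0269  0.2806] [ 1.286  0.405 -1.409  2.297  1.582  0.17   0.393]
19.45 [0.5 0.1 0.3] [-0.17  0.72  0.01] [-0.02  0.01 -0.01  0.01  0.01  0.   -0.  ] [ 0.5198 -0.026   0.2803] [ 1.285  0.406 -1.409  2.298  1.585  0.169  0.391]
```

View pics/top7.png

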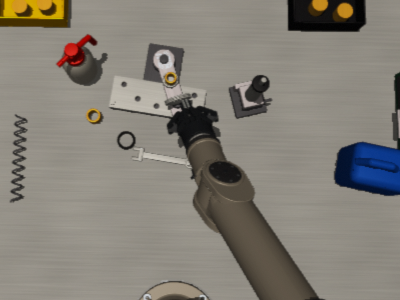

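>>> servo_tool(motion=[0,0,0,0,0.3,0,1,0,0,0,0,0.3,0,1,0,0,0,0,0.3,0,1,0,0,0,0,0,0,1])

```text
t: 19.95
eef_pos: [0.5203, -0.0254, 0.2802]
tool_rot: [0.317, -0.135, 0.938, 0.043]
contact_force: [-0.3, 0.1, -0.1]
gripper_width: -0.002
grasp_force: 0.0
```

```bash
python3 - <<'E'
from h import *
p,M,o=tool();print(o['t'],np.round(o['contact_force'],1),np.round(o['joint_vel'],2),p,np.round(o['q'],3))
print(bot.hand_in())
E
```

```text
19.95 [-0.3  0.1 -0.1] [ 0.01  0.    0.01  0.02  0.05 -0.02 -0.04] [ 0.52033245 -0.02536378  0.28015293] [ 1.239  0.383 -1.387  2.236  0.902  0.272  1.038]
the job is handed in; nothing more can be done
None
```

The holder arm is one hole over towards the damper tube with the pin fully down, judging by the camera and force readings. The bushing is still in its cup, nothing else on the bench looks moved, the gripper is clear of the ring, and I handed in at about 20 s. The judging gave no verdict. One force reading of about 35 N and a joint reading at its limit (0.169 against 0.17 rad) came up while retracting; the force was gone at the next reading and the pictures show no contact.

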